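# Put the forming punches back beside their own dies

## Task

The four steel forming punches on this jeweller's bench stand beside the wrong dies: move each one to the cork pad next to the die whose cavity has the shape and size of the punch's head, using the empty cork pad without a die to park a punch on the way. Each must end standing upright and wholly on its pad, let go and still. Keep the punches upright and never set one down on the bare bench, and leave the glass jar where it is.

Things in the scene. Friction and masses are not known exactly. Their poses are not given: they have to be found in the camera images.
- punch_big: Loose forming punch, about 0.32 kg, upright: a bright steel cylinder 36 mm in diameter, 38 mm high, and on its top a 20 mm high dark steel head: a wide low round dome, 34 mm across (58 mm high over all). Origin: centre of the flat underside; z up along its axis. At the start it stands centred on the cork pad of a die stand that is not its own.
- punch_small: Loose forming punch, about 0.32 kg, upright: a bright steel cylinder 36 mm in diameter, 38 mm high, and on its top a 20 mm high dark steel head: a slim round-nosed pin, 16 mm across (58 mm high over all). Origin: centre of the flat underside; z up along its axis. At the start it stands centred on the cork pad of a die stand that is not its own.
- punch_square: Loose forming punch, about 0.32 kg, upright: a bright steel cylinder 36 mm in diameter, 38 mm high, and on its top a 20 mm high dark steel head: a square block 24 x 24 mm (58 mm high over all). Origin: centre of the flat underside; z up along its axis. At the start it stands centred on the cork pad of a die stand that is not its own.
- punch_bar: Loose forming punch, about 0.32 kg, upright: a bright steel cylinder 36 mm in diameter, 38 mm high, and on its top a 20 mm high dark steel head: a narrow bar 10 x 34 mm (58 mm high over all). Origin: centre of the flat underside; z up along its axis. At the start it stands centred on the cork pad of a die stand that is not its own.
- die_big: Fixed dark wood stand, 122 x 70 x 12 mm, with a round cork pad (56 mm wide, top 16 mm above the bench) and a steel die 50 x 54 mm (top at 20 mm) with a wide round cavity, 38 mm across: home of the punch with that head. Origin: on the bench under the pad's centre; x points from pad to die, whose centre is 58 mm away; stand spans x = -35 to +87 mm.
- die_small: Fixed dark wood stand, 122 x 70 x 12 mm, with a round cork pad (56 mm wide, top 16 mm above the bench) and a steel die 50 x 54 mm (top at 20 mm) with a small round cavity, 19 mm across: home of the punch with that head. Origin: on the bench under the pad's centre; x points from pad to die, whose centre is 58 mm away; stand spans x = -35 to +87 mm.
- die_square: Fixed dark wood stand, 122 x 70 x 12 mm, with a round cork pad (56 mm wide, top 16 mm above the bench) and a steel die 50 x 54 mm (top at 20 mm) with a square cavity, 27 x 27 mm: home of the punch with that head. Origin: on the bench under the pad's centre; x points from pad to die, whose centre is 58 mm away; stand spans x = -35 to +87 mm.
- die_bar: Fixed dark wood stand, 122 x 70 x 12 mm, with a round cork pad (56 mm wide, top 16 mm above the bench) and a steel die 50 x 54 mm (top at 20 mm) with a narrow slot, 13 x 38 mm: home of the punch with that head. Origin: on the bench under the pad's centre; x points from pad to die, whose centre is 58 mm away; stand spans x = -35 to +87 mm.
- spare: Fixed small dark wooden square, 70 x 70 x 12 mm, with an empty round cork pad (56 mm across, top 16 mm above the bench) and no die: the free parking place. Origin: on the bench surface, under the centre of the pad.
- jar: Loose closed glass jar with a steel lid, 60 mm across, about 75 mm high, standing on the bench near the stands; to be left alone. Origin: centre of its underside.
There are look-alikes about, which are no part of the job. What is shaped like the punch_bar but yellow is not meant.

How it is judged:
On the way:
1. a punch has been parked on the empty cork pad: it stands there wholly on the pad (within 10 mm of its centre), let go and still (((horizontal distance between punch_big and spare below 0.01 m and z of punch_big in the frame of spare between 0.013 and 0.019 m and angle between punch_big's own z axis and vertical below 0.1 rad and linear speed of punch_big below 0.02 m/s and angular speed of punch_big below 0.2 rad/s and contact force between the fingers and punch_big below 0.3 N) or (horizontal distance between punch_small and spare below 0.01 m and z of punch_small in the frame of spare between 0.013 and 0.019 m and angle between punch_small's own z axis and vertical below 0.1 rad and linear speed of punch_small below 0.02 m/s and angular speed of punch_small below 0.2 rad/s and contact force between the fingers and punch_small below 0.3 N) or (horizontal distance between punch_square and spare below 0.01 m and z of punch_square in the frame of spare between 0.013 and 0.019 m and angle between punch_square's own z axis and vertical below 0.1 rad and linear speed of punch_square below 0.02 m/s and angular speed of punch_square below 0.2 rad/s and contact force between the fingers and punch_square below 0.3 N) or (horizontal distance between punch_bar and spare below 0.01 m and z of punch_bar in the frame of spare between 0.013 and 0.019 m and angle between punch_bar's own z axis and vertical below 0.1 rad and linear speed of punch_bar below 0.02 m/s and angular speed of punch_bar below 0.2 rad/s and contact force between the fingers and punch_bar below 0.3 N))), for 0.2 s.
At the end, for the whole second after the job is handed in: Every punch stands upright (within 0.1 rad) on the cork pad of its own die stand, its axis within 10 mm of the pad's centre (so its foot is wholly on the pad), its underside within 3 mm of the pad's top, at rest and released (horizontal distance between punch_big and die_big below 0.01 m and z of punch_big in the frame of die_big between 0.013 and 0.019 m and angle between each of punch_big, punch_small, punch_square, punch_bar's own z axis and vertical below 0.1 rad and linear speed of each of punch_big, punch_small, punch_square, punch_bar below 0.02 m/s and angular speed of each of punch_big, punch_small, punch_square, punch_bar below 0.2 rad/s and contact force between the fingers and punch_big below 0.3 N and horizontal distance between punch_small and die_small below 0.01 m and z of punch_small in the frame of die_small between 0.013 and 0.019 m and contact force between the fingers and punch_small below 0.3 N and horizontal distance between punch_square and die_square below 0.01 m and z of punch_square in the frame of die_square between 0.013 and 0.019 m and contact force between the fingers and punch_square below 0.3 N and horizontal distance between punch_bar and die_bar below 0.01 m and z of punch_bar in the frame of die_bar between 0.013 and 0.019 m and contact force between the fingers and punch_bar below 0.3 N); the robot touches nothing.
It fails at once if a punch is tipped by more than 0.5 rad (angle between any of punch_big, punch_small, punch_square, punch_bar's own z axis and vertical above 0.5 rad).
It fails at once if a punch stands or lies on the bare bench (its underside lower than 8 mm) (height (world z) of any of punch_big, punch_small, punch_square, punch_bar below 0.008 m).
It fails at once if the glass jar is moved by more than 30 mm or tipped by more than 0.5 rad (distance of jar from where it was at the start of the episode above 0.03 m or angle between jar's own z axis and vertical above 0.5 rad).
It also fails if it takes over 144 s, if anything falls off the work surface, if the arm or the gripper's body presses on something with over 40 N, if the wrist force passes 120 N, or if a joint passes its speed limit or range.

## Robot

A 7-joint arm with a two-finger parallel gripper is mounted at the origin on the work surface. World frame = base frame: x ahead of the robot, y to its left, z up, the work surface at z = 0. Lengths are in m, angles in rad, forces in N, time in s.
With the tool pointing down it reaches from about 0.35 to 0.775 m from the base axis. Payload 3.1 kg.
Tool frame: the origin (TCP) lies at the very end of the fingers, on their centre line; the grasp point (between the pads) lies 19 mm behind it (ctrl.pinch_z is the distance from the TCP to the grasp point, in m); z points along the fingers, y is the line along which they close (so a half turn about z gives the same grasp; the last joint's range is limited). The gripper opens to 85 mm and grips with 20 to 120 N. Pads are 22 mm wide; open, the fingers measure 114 mm over their backs; the gripper's body (76 mm by 85 mm) begins 54 mm behind the grasp point. The pads swing forward as they close: fully open they stand 13 mm farther back than shut.
Start: joints at [-1.167, 0.311, 0.014, 1.512, -0.004, 1.319, -0.027], TCP at [0.237, 0.496, 0.231] pointing down, gripper open.
Joint ranges: [-2.7, 2.7], [-0.3, 1.91], [-1.27, 1.3], [0.12, 2.57], [-1.44, 4.58], [0.2, 2.03], [-3.05, 3.05]. Speed limits (rad/s): [2.79, 2.79, 3.14, 3.14, 3.14, 3.14, 3.14].

## Interface

Orientations are given as [roll, pitch, yaw] about the fixed x, y, z axes, in that order (R = Rz(yaw) Ry(pitch) Rx(roll)).
In Python, from workcell import ctrl gives the robot as it stands.
- The arm moves only by the tool move_arm, never from a script. Its argument "targets" is a list of rows, each an object with "translation": the shift along the tool's x, y, z in cm, a list of three; "turn": the turn, a rotation vector about the tool's x, y, z in degrees, a list of three; "jaw": the gripper command: -1 is fully open, 1 is shut, values between are in proportion. In form: [{"translation": [tx, ty, tz], "turn": [wx, wy, wz], "jaw": jaw}, ...]. A call has 1 to 12 rows; each row shifts and turns the commanded pose from where the row before left it, along the tool's axes as they then stand; what a row does not reach is not made up. A row lasts 1/8 s, in which the tool goes at most 62.5 mm and 10.7 degrees, less where a joint would pass 70% of its speed; a pose out of reach is approached as far as the arm can. A call with a gripper value outside its range is refused whole. The fingers move at their own pace and stop on an object; "grip_force" is the grip in N (left out, the last holds). Time passes only in rows, so rows that do not move let the fingers close. It gives the time, the measured TCP pose, the force, the opening and the grip force at its end, in the units of the state.
- ctrl.state(): the state, without advancing time (a new reading comes with each control period).
- ctrl.capture(name): name is "scene" or "side" or "wrist"; returns the picture (400x640x3 uint8, red, green, blue); there is no depth.
- ctrl.camera_params(name): a dict with "mtx" (3x3 intrinsics, pixels), "extrinsics" (4x4, takes a point from camera to world coordinates). Camera axes: x right, y up, looking along -z (the intrinsics and any distortion apply to the point x, -y, -z); pixel columns grow to the right and rows downward; lengths in m; the calibration is good to about 2 mm. A picture is of the moment at which its call begins: read the wrist's pose just before it. camera_params takes no time and is no camera call; for the wrist camera it gives the pose at the moment of the call.
- ctrl.finish_job(): hands the job in; it is judged then, once.
The state is a dict: "time_s": time; "joint_positions": joint angles; "qvel": joint speeds; "joint_efforts": joint torques, N m; "tool_pos": TCP position; "eef_rot": TCP orientation; "contact_force": force on the tool from outside, world axes, zero at the start; "moment": the same for the moment, N m; "gripper_width": finger opening in m; "grasp_force": force on a finger pad.
Only numpy, scipy, OpenCV 4.12 (cv2) and the standard library are available. Lean on these libraries where they do the work, as an engineer would, in place of code of your own. Each camera call takes 0.05 s, during which the arm holds its last target. There are 200 camera calls.

## Working session

There is one attempt and no reset: what is moved stays moved. The work goes in short steps, Python scripts to look and compute and a tool call to move; the robot and the scene stay as the last step left them, time stands still between calls to the robot, and variables do not carry over. Pictures are saved under pics/ and viewed, at most 14 in all, crops included, and the job is handed in when it is done.

Besides the shell and the picture viewer there is one more tool, called after "Request:" by a JSON object that holds its "method" and its "body", one argument or row to a line. move_arm: Moves the arm, as the interface text tells. Its arguments: {"type":"object","properties":{"targets":{"type":"array","items":{"type":"object","properties":{"translation":{"type":"array","items":{"type":"number"}},"turn":{"type":"array","items":{"type":"number"}},"jaw":{"type":"number"}}}},"grip_force":{"type":"number"}},"required":["targets"]}

```bash
mkdir -p pics; python3 - <<'E'
from workcell import ctrl
import cv2,numpy as np
s=ctrl.state();print(s)
for n in ("scene","side"):
    p=ctrl.camera_params(n);print(n,p)
    cv2.imwrite(f"pics/{n}0.png",ctrl.capture(n)[:,:,::-1])
print(ctrl.camera_params("wrist"))
E
```

```text
{'time_s': 0.0, 'joint_positions': array([-1.16671705,  0.31176168,  0.01397001,  1.51304847, -0.00439257,
        1.31919846, -0.02723456]), 'qvel': array([-6.20443387e-05, -4.93501148e-04,  1.41573304e-03, -8.73199517e-04,
       -1.69847918e-03,  2.77235423e-04, -2.39922043e-03]), 'joint_efforts': array([-2.50398798e-04, -3.79920208e+01,  1.45967421e-01, -2.30588633e+01,
        1.22794716e-02,  1.37827048e-02,  6.44425441e-06]), 'tool_pos': array([0.23680659, 0.49560475, 0.23020473]), 'eef_rot': array([-3.13920935e+00,  9.82605012e-05,  2.69587854e+00]), 'contact_force': array([-0.43861784, -0.2306913 ,  0.50783446]), 'moment': array([-0.01375893,  0.05305232, -0.00109349]), 'grasp_force': 0.0, 'gripper_width': 0.0853466118973918}
scene {'mtx': array([[496.43760006,   0.        , 318.69897753],
       [  0.        , 496.43760006, 201.75783987],
       [  0.        ,   0.        ,   1.        ]]), 'extrinsics': array([[ 0.72989703, -0.3918285 ,  0.56010781,  1.22723129],
       [ 0.68332689,  0.39698583, -0.6127533 , -0.77955828],
       [ 0.01773934,  0.82998354,  0.55750573,  0.
[... 224 characters left out ...]
   1.        ]]), 'extrinsics': array([[ 0.92735498,  0.28781041, -0.23911901,  0.2591908 ],
       [-0.37416452,  0.70695075, -0.60018459, -0.73360114],
       [-0.00369401,  0.64605403,  0.76328275,  0.98880849],
       [ 0.        ,  0.        ,  0.        ,  1.        ]])}
{'mtx': array([[294.91581406,   0.        , 320.33267811],
       [  0.        , 294.91581406, 198.06359261],
       [  0.        ,   0.        ,   1.        ]]), 'extrinsics': array([[ 0.43176406, -0.85366901, -0.29125423,  0.16183237],
       [ 0.9019819 ,  0.40759259,  0.14246731,  0.53172054],
       [-0.00290686, -0.32421831,  0.94597782,  0.37229816],
       [ 0.        ,  0.        ,  0.        ,  1.        ]])}
```

View pics/scene0.png

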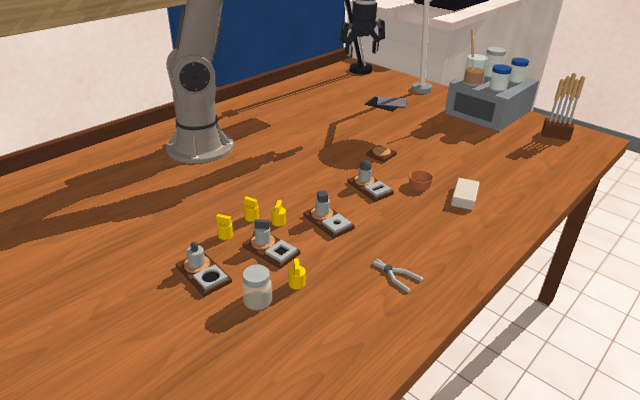

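View pics/side0.png

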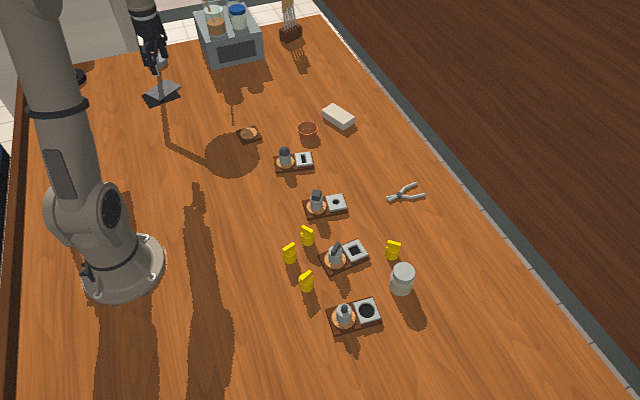

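Side view candidates: stands at (366,310) with a wide round cavity, (355,251) square, (336,202) small round and (303,159) slot. The spare is at (249,134) and the jar at (402,279). Punches are at (345,316), (336,257), (316,203) and (285,157). The yellow look-alikes to leave alone are at (289,253), (307,236), (306,282) and (393,250). I'll check these in a close crop.

```bash
python3 - <<'E'
import cv2,numpy as np
a=cv2.imread("pics/side0.png");b=cv2.imread("pics/scene0.png")
A=[a[290:340,320:390],a[230:280,310:380],a[180:230,295:365],a[140:190,265:335]]
B=[b[235:295,170:240],b[210:270,240:310],b[182:242,295:365],b[150:210,340:410]]
top=np.hstack([cv2.resize(i,(200,143),interpolation=cv2.INTER_CUBIC) for i in A])
bot=np.hstack([cv2.resize(i,(200,171),interpolation=cv2.INTER_CUBIC) for i in B])
cv2.imwrite("pics/crop1.png",np.vstack([top,bot]))
E
```

```text
(no output)
```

View pics/crop1.png

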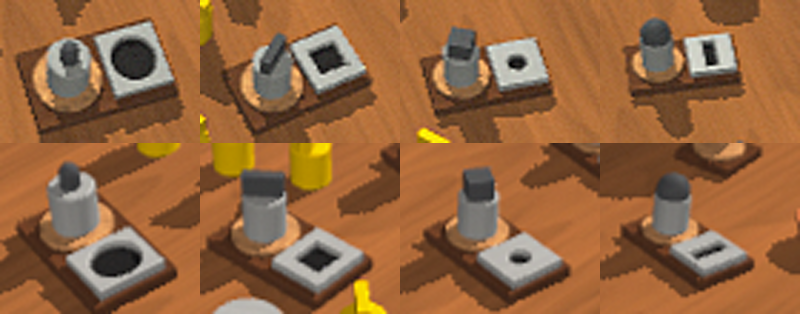

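The crops show which punch stands where: the pin is on the wide-round die (S1), the bar on the square die (S2), the square on the small-round die (S3) and the dome on the slot die (S4). So the order is dome→spare, bar→S4, square→S2, pin→S3, dome→S1. Next I'll get rough positions.

```bash
cat > h.py <<'E'
import numpy as np,cv2
from scipy.spatial.transform import Rotation as R
from workcell import ctrl
def ray(p,uv,z):
    M=p["mtx"];E=p["extrinsics"]
    d=np.linalg.inv(M)@np.array([uv[0],uv[1],1.]);d=E[:3,:3]@np.array([d[0],-d[1],-d[2]])
    o=E[:3,3];return o+d*(z-o[2])/d[2]
def proj(p,X):
    E=p["extrinsics"];c=E[:3,:3].T@(np.asarray(X,float)-E[:3,3])
    q=p["mtx"]@np.array([c[0],-c[1],-c[2]]);return q[:2]/q[2]
def rel(xyz,yaw=None):
    "cm shift & turn about tool z, in the tool frame as it stands"
    s=ctrl.state();T=R.from_euler("xyz",s["eef_rot"]).as_matrix()
    return T.T@(np.array(xyz)-s["tool_pos"])*100
E
python3 - <<'E'
from h import *
p=ctrl.camera_params("side")
die=[(366.5,310.6),(353.7,250),(336.3,201.7),(303.8,158.9)]
pad=[(343.8,317.3),(332.7,262.2),(316.7,209.7),(285,162)]
for d,q in zip(die,pad):
    D=ray(p,d,.02)[:2];P=ray(p,q,.016)[:2];v=D-P
    print(D.round(3),P.round(3),np.linalg.norm(v).round(3),np.degrees(np.arctan2(v[1],v[0])).round(0))
print(ray(p,(249,133),.016),"jar",ray(p,(402,270),.07))
for q in((289,253),(307,236),(306,282),(393,250)):print("yellow",ray(p,q,.03).round(3))
E
```

```text
[ 0.529 -0.356] [ 0.473 -0.349] 0.056 -7.0
[ 0.573 -0.19 ] [ 0.508 -0.201] 0.066 10.0
[ 0.595 -0.022] [ 0.533 -0.025] 0.062 3.0
[0.57  0.175] [0.512 0.188] 0.06 -13.0
[0.44430054 0.36112987 0.016     ] jar [ 0.64047774 -0.31373263  0.07      ]
yellow [ 0.41  -0.141  0.03 ]
yellow [ 0.472 -0.109  0.03 ]
yellow [ 0.421 -0.236  0.03 ]
yellow [ 0.664 -0.234  0.03 ]
```

```bash
python3 - <<'E'
from h import *
print(rel([.47,.26,.25]).round(2))
E
```

```text
[-31.2  -11.22  -1.94]
```

Request:
{"method": "move_arm", "body": {
  "targets": [
    {"translation":[-5.2,-1.9,-0.3],"turn":[0,0,0],"jaw":-1},
    {"translation":[-5.2,-1.9,-0.3],"turn":[0,0,0],"jaw":-1},
    {"translation":[-5.2,-1.9,-0.3],"turn":[0,0,0],"jaw":-1},
    {"translation":[-5.2,-1.9,-0.3],"turn":[0,0,0],"jaw":-1},
    {"translation":[-5.2,-1.9,-0.3],"turn":[0,0,0],"jaw":-1},
    {"translation":[-5.2,-1.9,-0.3],"turn":[0,0,0],"jaw":-1},
    {"translation":[0,0,0],"turn":[0,0,-6.5],"jaw":-1},
    {"translation":[0,0,0],"turn":[0,0,-6],"jaw":-1},
    {"translation":[0,0,0],"turn":[0,0,0],"jaw":-1},
    {"translation":[0,0,0],"turn":[0,0,0],"jaw":-1},
    {"translation":[0,0,0],"turn":[0,0,0],"jaw":-1}
  ],
  "grip_force": 50
}}

```text
time_s: 1.48
tool_pos: [0.4693, 0.259, 0.2492]
eef_rot: [-3.141, -0.0, 2.914]
contact_force: [-0.5, 0.2, -0.5]
gripper_width: 0.0854
grasp_force: 0.0
```

```bash
python3 - <<'E'
from h import *
p=ctrl.camera_params("wrist");im=ctrl.capture("wrist")[:,:,::-1]
cv2.imwrite("pics/w1.png",im);np.savez("pics/w1.npz",**p)
print(proj(p,[.512,.188,.016]),proj(p,[.444,.361,.016]),p["extrinsics"].round(3))
E
```

```text
[276.93912285 206.7448458 ] [396.10278006 127.29097642] [[ 0.227 -0.922 -0.315  0.388]
 [ 0.974  0.214  0.074  0.278]
 [-0.001 -0.324  0.946  0.391]
 [ 0.     0.     0.     1.   ]]
```

View pics/w1.png

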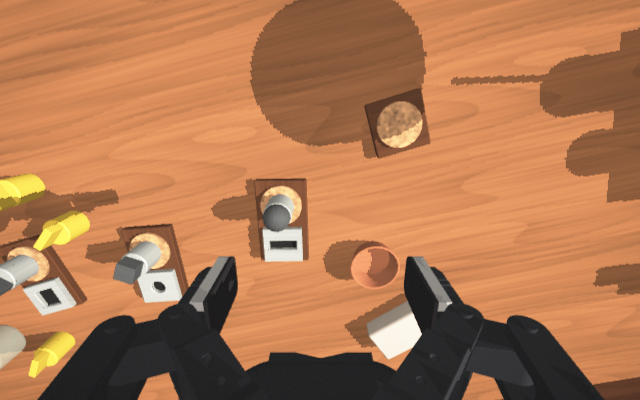

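The wrist view shows the spare at (400,124), the dome on the slot stand at (281,205) with its die at (284,245), and the square on the small-round stand at (150,250). I'll fit the die plates and the cork pad in metric coordinates.

```bash
cat >> h.py <<'E'
def comp(mask,uv):
    n,l,st,c=cv2.connectedComponentsWithStats(mask.astype(np.uint8),connectivity=4)
    ok=[i for i in range(1,n) if st[i,4]>60]
    i=min(ok,key=lambda i:np.hypot(*(c[i]-uv)))
    cs,_=cv2.findContours((l==i).astype(np.uint8),cv2.RETR_EXTERNAL,cv2.CHAIN_APPROX_NONE)
    return max(cs,key=cv2.contourArea)[:,0,:]
def die(im,p,D,P):
    "die rect fit at z=.02 ; returns pad centre, angle"
    hsv=cv2.cvtColor(np.ascontiguousarray(im),cv2.COLOR_RGB2HSV)
    m=(hsv[...,1]<45)&(hsv[...,2]>125)
    c=comp(m,proj(p,[*D,.02]))
    w=np.array([ray(p,q,.02)[:2] for q in c])*1000
    (cx,cy),(a,b),t=cv2.minAreaRect(w.astype(np.float32))
    g=np.degrees(np.arctan2(D[1]-P[1],D[0]-P[0]))
    t=t+90*round((g-t)/90);u=np.array([np.cos(np.radians(t)),np.sin(np.radians(t))])
    return np.array([cx,cy])-58*u,t,(a,b),np.array([cx,cy])
def cork(im,p,P,z=.016,r=28,save=None):
    "cork pad circle at z"
    hsv=cv2.cvtColor(np.ascontiguousarray(im),cv2.COLOR_RGB2HSV)
    q=proj(p,[*P,z]);print("hsv at pad",hsv[int(q[1]),int(q[0])])
E
python3 - <<'E'
from h import *
p=dict(np.load("pics/w1.npz"));im=cv2.imread("pics/w1.png")[:,:,::-1]
for n,d,q in(("S4",(284,244),(281,205)),("S3",(159,286),(150,250))):
    D=ray(p,d,.02)[:2];P=ray(p,q,.016)[:2]
    print(n,D.round(3),P.round(3),*die(im,p,D,P))
print("spare",ray(p,(400.5,124.5),.016),[ray(p,q,.012).round(3) for q in((365,103),(420,90),(429,143),(377,157))])
ps=ctrl.camera_params("side");im=cv2.imread("pics/side0.png")[:,:,::-1]
for D,P in(((.529,-.356),(.473,-.349)),((.573,-.19),(.508,-.201)),((.595,-.022),(.533,-.025)),((.57,.175),(.512,.188))):
    print(*die(im,ps,D,P))
E
```

```text
S4 [0.567 0.183] [0.511 0.194] [509.58005116 194.62241277] -13.071678161621094 (54.521461486816406, 51.74045181274414) [566.07714844 181.50456238]
S3 [ 0.592 -0.016] [ 0.535 -0.007] [511.12869776  -9.59974455] -4.0853271484375 (61.76933670043945, 100.88418579101562) [568.98132324 -13.73178101]
spare [0.44188155 0.36679539 0.016     ] [array([0.407, 0.329, 0.012]), array([0.407, 0.396, 0.012]), array([0.474, 0.4  , 0.012]), array([0.476, 0.332, 0.012])]
[ 471.51008818 -348.28647253] -5.734336853027344 (54.65986633300781, 50.362430572509766) [ 529.21984863 -354.081604  ]
[ 516.17776512 -194.04464861] 4.449094772338867 (50.45815658569336, 54.98255920410156) [ 574.00299072 -189.5453949 ]
[536.35631655 -12.41246076] -8.054794311523438 (54.406673431396484, 50.764625549316406) [593.78411865 -20.5394249 ]
[511.89670632 191.13359526] -12.055816650390625 (54.14740753173828, 50.981712341308594) [568.61749268 179.01945496]
```

```bash
python3 - <<'E'
from h import *
print(rel([.5105,.193,.13]).round(2))
E
```

```text
[-5.5  -5.5  11.93]
```

Request:
{"method": "move_arm", "body": {
  "targets": [
    {"translation":[-2.75,-2.75,3],"turn":[0,0,0],"jaw":-0.6},
    {"translation":[-2.75,-2.75,3],"turn":[0,0,0],"jaw":-0.6},
    {"translation":[0,0,5.9],"turn":[0,0,0],"jaw":-0.6},
    {"translation":[0,0,0],"turn":[0,0,0],"jaw":-0.6},
    {"translation":[0,0,0],"turn":[0,0,0],"jaw":-0.6},
    {"translation":[0,0,0],"turn":[0,0,0],"jaw":-0.6}
  ]
}}

```text
time_s: 2.28
tool_pos: [0.5126, 0.1945, 0.1332]
eef_rot: [3.138, 0.005, 2.915]
contact_force: [-0.1, -0.0, -0.3]
gripper_width: 0.0685
grasp_force: 0.0
```

```bash
cat >> h.py <<'E'
def look(n):
    p=ctrl.camera_params("wrist");im=ctrl.capture("wrist")
    cv2.imwrite(f"pics/{n}.png",im[:,:,::-1]);np.savez(f"pics/{n}.npz",**p);return im,p
E
python3 - <<'E'
from h import *
im,p=look("w2");print(ctrl.state()["tool_pos"],ctrl.state()["eef_rot"])
print(*die(im,p,(.568,.180),(.511,.193)))
for z in(.016,.054,.074):print(proj(p,[.5105,.193,z]))
E
```

```text
[0.51235574 0.19426923 0.13294951] [3.13830832 0.00419379 2.91522557]
[510.24588378 193.40730643] -12.274391174316406 (53.86396408081055, 52.563011169433594) [566.92004395 181.07687378]
[318.2983961  190.16736074]
[318.12877788 204.58227531]
[318.01693056 214.08756122]
```

View pics/w2.png

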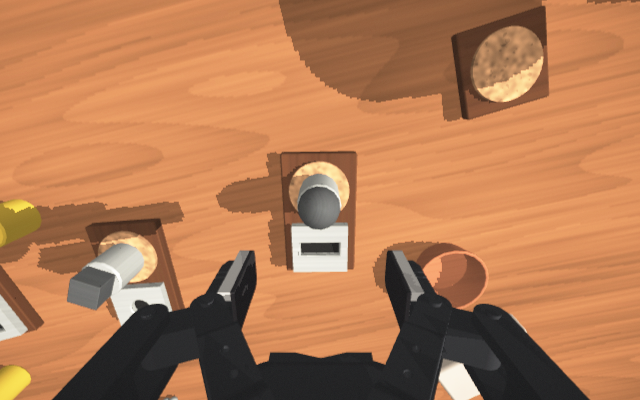

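Pad S4 measures (510,193) and the dome's axis projects onto its image at (319,208). I'll descend and grasp.

```bash
python3 - <<'E'
from h import *
print(rel([.5103,.1934,.022]).round(2), ray(ctrl.camera_params("wrist"),(455,270),.03))
E
```

```text
[ 0.23 -0.17 11.09] [0.61384169 0.3034708  0.03      ]
```

Request:
{"method": "move_arm", "body": {
  "targets": [
    {"translation":[0.2,-0.1,3],"turn":[0,0,0],"jaw":-0.6},
    {"translation":[0,0,4],"turn":[0,0,0],"jaw":-0.6},
    {"translation":[0,0,2.5],"turn":[0,0,0],"jaw":-0.6},
    {"translation":[0,0,1.3],"turn":[0,0,0],"jaw":-0.6},
    {"translation":[0,0,0],"turn":[0,0,0],"jaw":-0.6},
    {"translation":[0,0,0],"turn":[0,0,0],"jaw":-0.6},
    {"translation":[0,0,0],"turn":[0,0,0],"jaw":-0.6}
  ]
}}

```text
time_s: 3.2
tool_pos: [0.5096, 0.1928, 0.0236]
eef_rot: [3.14, 0.002, 2.914]
contact_force: [-0.6, -0.2, 0.6]
gripper_width: 0.0685
grasp_force: 0.0
```

```bash
python3 - <<'E'
from h import *
print(rel([.5103,.1934,.022]).round(2),ctrl.state()["tool_pos"])
E
```

```text
[-0.06  0.07  0.16] [0.50959977 0.19283548 0.02361672]
```

Well aligned. Now close and lift a little.

Request:
{"method": "move_arm", "body": {
  "targets": [
    {"translation":[0,0,0],"turn":[0,0,0],"jaw":1},
    {"translation":[0,0,0],"turn":[0,0,0],"jaw":1},
    {"translation":[0,0,0],"turn":[0,0,0],"jaw":1},
    {"translation":[0,0,0],"turn":[0,0,0],"jaw":1},
    {"translation":[0,0,0],"turn":[0,0,0],"jaw":1},
    {"translation":[0,0,0],"turn":[0,0,0],"jaw":1},
    {"translation":[0,0,-2],"turn":[0,0,0],"jaw":1},
    {"translation":[0,0,-3],"turn":[0,0,0],"jaw":1},
    {"translation":[0,0,-4],"turn":[0,0,0],"jaw":1},
    {"translation":[0,0,0],"turn":[0,0,0],"jaw":1},
    {"translation":[0,0,0],"turn":[0,0,0],"jaw":1}
  ]
}}

```text
time_s: 4.58
tool_pos: [0.5068, 0.1917, 0.1103]
eef_rot: [-3.139, -0.003, 2.914]
contact_force: [-0.2, 0.0, -3.7]
gripper_width: 0.0348
grasp_force: 50.7
```

```bash
python3 - <<'E'
from h import *
im,p=look("w3");print(rel([.4415,.366,.08]).round(2),ctrl.state()["grasp_force"])
# cork mask of the spare
hsv=cv2.cvtColor(np.ascontiguousarray(im),cv2.COLOR_RGB2HSV)
q=proj(p,[.4415,.366,.016]);print(q)
print(*die(im,p,(.567,.181),(.510,.193)))
E
```

```text
[10.25 15.54  2.98] 50.66701598698273
[531.85070098  69.06326803]
[507.76748859 193.69931786] -14.762596130371094 (70.30043029785156, 66.89115142822266) [563.85290527 178.92007446]
```

View pics/w3.png

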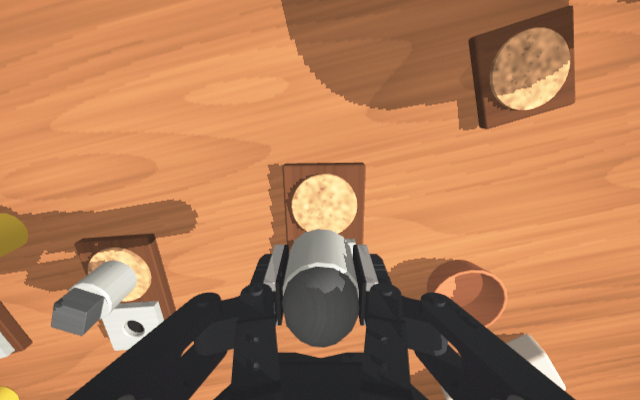

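The dome is held upright. The emptied S4 pad is visible at (324,205) and the spare at (531,69), as predicted. I'll carry it over.

Request:
{"method": "move_arm", "body": {
  "targets": [
    {"translation":[2,3.1,0],"turn":[0,0,0],"jaw":1},
    {"translation":[2,3.1,0],"turn":[0,0,0],"jaw":1},
    {"translation":[2.1,3.1,0],"turn":[0,0,0],"jaw":1},
    {"translation":[2,3.1,0],"turn":[0,0,0],"jaw":1},
    {"translation":[2.1,3.1,0],"turn":[0,0,0],"jaw":1},
    {"translation":[0,0,3],"turn":[0,0,0],"jaw":1},
    {"translation":[0,0,2],"turn":[0,0,0],"jaw":1},
    {"translation":[0,0,0],"turn":[0,0,0],"jaw":1},
    {"translation":[0,0,0],"turn":[0,0,0],"jaw":1},
    {"translation":[0,0,0],"turn":[0,0,0],"jaw":1}
  ]
}}

```text
time_s: 5.88
tool_pos: [0.4448, 0.3668, 0.0632]
eef_rot: [3.14, 0.001, 2.914]
contact_force: [0.0, -0.1, -3.4]
gripper_width: 0.0348
grasp_force: 50.8
```

```bash
python3 - <<'E'
from h import *
im,p=look("w4");print(rel([.4415,.366,.0245]).round(2),ctrl.state()["tool_pos"])
q=dict(np.load("pics/w3.npz"))
print("S4 pad",ray(q,(324,205),.016),"spare",ray(q,(531,69),.016),"S3",ray(q,(119,277),.016))
print("spare proj now",proj(p,[.4415,.366,.016]))
E
```

```text
[ 0.31 -0.16  3.88] [0.44482521 0.3667848  0.06327172]
S4 pad [0.51086267 0.19324247 0.016     ] spare [0.44131443 0.36539153 0.016     ] S3 [ 0.53750287 -0.00916801  0.016     ]
spare proj now [318.56309208 218.95058369]
```

View pics/w4.png

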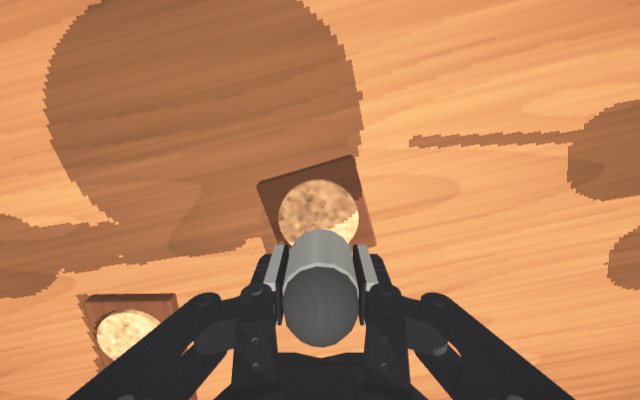

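The spare pad is centred at about (319,220), matching the prediction. I'll lower and release.

Request:
{"method": "move_arm", "body": {
  "targets": [
    {"translation":[0.3,-0.15,1.5],"turn":[0,0,0],"jaw":1},
    {"translation":[0,0,1],"turn":[0,0,0],"jaw":1},
    {"translation":[0,0,0.8],"turn":[0,0,0],"jaw":1},
    {"translation":[0,0,0.4],"turn":[0,0,0],"jaw":1},
    {"translation":[0,0,0],"turn":[0,0,0],"jaw":1},
    {"translation":[0,0,0],"turn":[0,0,0],"jaw":1},
    {"translation":[0,0,0],"turn":[0,0,0],"jaw":1}
  ]
}}

```text
time_s: 6.8
tool_pos: [0.4412, 0.3659, 0.0257]
eef_rot: [3.141, 0.001, 2.914]
contact_force: [0.0, 0.1, -3.6]
gripper_width: 0.035
grasp_force: 50.8
```

Request:
{"method": "move_arm", "body": {
  "targets": [
    {"translation":[0,0,0.2],"turn":[0,0,0],"jaw":1},
    {"translation":[0,0,0],"turn":[0,0,0],"jaw":1},
    {"translation":[0,0,0],"turn":[0,0,0],"jaw":1}
  ]
}}

```text
time_s: 7.18
tool_pos: [0.4408, 0.3656, 0.0233]
eef_rot: [-3.142, -0.0, 2.914]
contact_force: [0.5, 0.7, -3.5]
gripper_width: 0.0344
grasp_force: 50.9
```

Request:
{"method": "move_arm", "body": {
  "targets": [
    {"translation":[0,0,0.1],"turn":[0,0,0],"jaw":1},
    {"translation":[0,0,0],"turn":[0,0,0],"jaw":1},
    {"translation":[0,0,0],"turn":[0,0,0],"jaw":1}
  ]
}}

```text
time_s: 7.55
tool_pos: [0.4408, 0.3657, 0.0232]
eef_rot: [3.141, 0.0, 2.914]
contact_force: [-1.6, -3.0, 5.3]
gripper_width: 0.0343
grasp_force: 51.6
```

Contact (force sign flipped). Release, wait, and rise.

Request:
{"method": "move_arm", "body": {
  "targets": [
    {"translation":[0,0,0],"turn":[0,0,0],"jaw":0.0},
    {"translation":[0,0,0],"turn":[0,0,0],"jaw":-0.5},
    {"translation":[0,0,0],"turn":[0,0,0],"jaw":-0.5},
    {"translation":[0,0,0],"turn":[0,0,0],"jaw":-0.5},
    {"translation":[0,0,-2],"turn":[0,0,0],"jaw":-0.5},
    {"translation":[0,0,-4],"turn":[0,0,0],"jaw":-0.5},
    {"translation":[0,0,-5],"turn":[0,0,0],"jaw":-0.5},
    {"translation":[0,0,-5],"turn":[0,0,0],"jaw":-0.5},
    {"translation":[0,0,0],"turn":[0,0,0],"jaw":-0.5}
  ]
}}

```text
time_s: 8.68
tool_pos: [0.4437, 0.3678, 0.1876]
eef_rot: [3.132, 0.007, 2.914]
contact_force: [0.0, 0.6, -0.4]
gripper_width: 0.0642
grasp_force: 0.0
```

```bash
python3 - <<'E'
from h import *
im,p=look("w5");print(rel([.50,-.18,.19]).round(2),ctrl.state()["tool_pos"],ctrl.state()["joint_positions"].round(2))
# spare punch visibility
for z in(.016,.064):print(proj(p,[.4408,.3657,z]))
cv2.imwrite("pics/w5c.png",cv2.resize(im[100:300,200:440,::-1],None,fx=2,fy=2))
E
```

```text
[-17.98 -51.94  -0.71] [0.44210623 0.36660033 0.18462902] [-0.84  0.39  0.16  1.53 -0.06  1.23  0.67]
[316.78305447 174.15380331]
[316.64327694 187.11241381]
```

View pics/w5c.png

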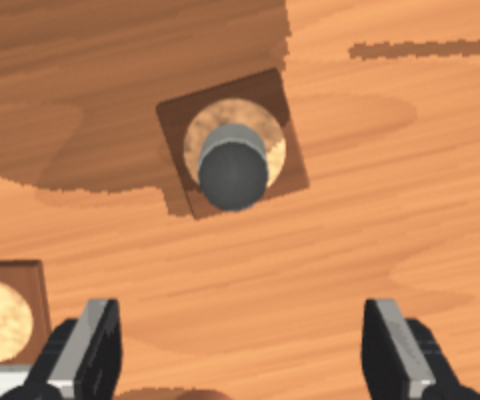

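The dome stands centred on the spare. Next is the bar on S2.

Request:
{"method": "move_arm", "body": {
  "targets": [
    {"translation":[-1.8,-5.2,-0.2],"turn":[0,0,0],"jaw":-0.6},
    {"translation":[-1.8,-5.2,-0.2],"turn":[0,0,0],"jaw":-0.6},
    {"translation":[-1.8,-5.2,0],"turn":[0,0,0],"jaw":-0.6},
    {"translation":[-1.8,-5.2,0],"turn":[0,0,0],"jaw":-0.6},
    {"translation":[-1.8,-5.2,0],"turn":[0,0,0],"jaw":-0.6},
    {"translation":[-1.8,-5.2,0],"turn":[0,0,0],"jaw":-0.6},
    {"translation":[-1.8,-5.2,0],"turn":[0,0,0],"jaw":-0.6},
    {"translation":[-1.8,-5.2,0],"turn":[0,0,0],"jaw":-0.6},
    {"translation":[-1.8,-5.2,0],"turn":[0,0,0],"jaw":-0.6},
    {"translation":[-1.8,-5.2,0],"turn":[0,0,0],"jaw":-0.6},
    {"translation":[0,0,0],"turn":[0,0,-10],"jaw":-0.6},
    {"translation":[0,0,0],"turn":[0,0,-8],"jaw":-0.6}
  ]
}}

```text
time_s: 10.22
tool_pos: [0.4974, -0.1823, 0.1841]
eef_rot: [3.14, -0.004, -3.053]
contact_force: [-0.3, 0.7, -0.3]
gripper_width: 0.0681
grasp_force: 0.0
```

Request:
{"method": "move_arm", "body": {
  "targets": [
    {"translation":[0,0,0],"turn":[0,0,0],"jaw":-0.6},
    {"translation":[0,0,0],"turn":[0,0,0],"jaw":-0.6},
    {"translation":[0,0,0],"turn":[0,0,0],"jaw":-0.6}
  ]
}}

```text
time_s: 10.6
tool_pos: [0.4987, -0.1813, 0.1859]
eef_rot: [3.141, -0.001, -3.056]
contact_force: [0.6, 0.6, 0.2]
gripper_width: 0.0684
grasp_force: 0.0
```

```bash
python3 - <<'E'
from h import *
im,p=look("w6");print(ctrl.state()["tool_pos"],ctrl.state()["joint_positions"].round(2))
for D,P in(((.529,-.356),(.473,-.349)),((.574,-.19),(.512,-.199)),((.594,-.020),(.537,-.010))):
    try:print(proj(p,[*P,.016]),*die(im,p,D,P))
    except Exception as e:print(e)
E
```

```text
[ 0.49881799 -0.18134878  0.18610793] [-0.01  0.31  0.42  1.65 -0.14  1.21  2.1 ]
[163.55726651 141.03400157] [ 470.68430702 -345.11902768] -5.596549987792969 (57.062355041503906, 51.943389892578125) [ 528.40783691 -350.77536011]
[303.79175873 188.16170463] [ 499.66291379 -194.78458027] 4.890968322753906 (81.17285919189453, 53.603267669677734) [ 557.45172119 -189.83950806]
[466.34066031 222.2956724 ] [515.83021258   5.82777644] -18.204833984375 (61.34324645996094, 100.94087219238281) [570.92706299 -12.29229736]
```

View pics/w6.png

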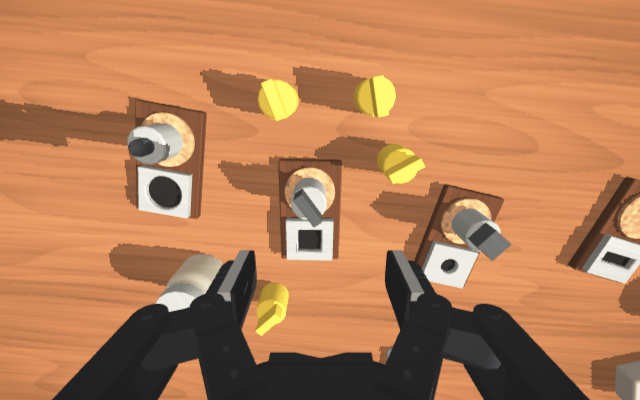

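S2's pad is at (311,190) with its cavity at (310,240). S3's pad is at (467,222) with its cavity at (450,266), and S1's pad is at (166,139) with its cavity at (164,192). A yellow look-alike at (400,163) stands just right of S2's pad, so I'll check its clearance.

```bash
python3 - <<'E'
from h import *
p=dict(np.load("pics/w6.npz"))
for n,a,b in(("S1",(166,139),(164,192)),("S2",(310.5,190),(310,240)),("S3",(467,222),(450,266))):
    P=ray(p,a,.016)[:2]*1000;D=ray(p,b,.019)[:2]*1000;v=D-P
    t=np.arctan2(v[1],v[0]);print(n,P.round(1),np.hypot(*v).round(1),np.degrees(t).round(1),"pad from die",(D-58*np.array([np.cos(t),np.sin(t)])).round(1))
for q in((278,100),(377,97),(400,163),(271,303)):print("y",ray(p,q,.035).round(3))
P=ray(p,(310.5,190),.016);print(rel([P[0],P[1],.11]).round(2))
E
```

```text
S1 [ 470.6 -346.3] 58.2 -5.4 pad from die [ 470.8 -346.3]
S2 [ 513.5 -191.5] 60.0 3.8 pad from die [ 515.5 -191.3]
S3 [536.6  -9.3] 57.6 -8.0 pad from die [536.2  -9.3]
y [ 0.422 -0.228  0.035]
y [ 0.411 -0.136  0.035]
y [ 0.471 -0.103  0.035]
y [ 0.653 -0.228  0.035]
[-1.38 -1.13  7.61]
```

Request:
{"method": "move_arm", "body": {
  "targets": [
    {"translation":[-1.5,-1.2,3],"turn":[0,0,0],"jaw":-0.6},
    {"translation":[0,0,4.6],"turn":[0,0,0],"jaw":-0.6},
    {"translation":[0,0,0],"turn":[0,0,0],"jaw":-0.6},
    {"translation":[0,0,0],"turn":[0,0,0],"jaw":-0.6},
    {"translation":[0,0,0],"turn":[0,0,0],"jaw":-0.6}
  ]
}}

```text
time_s: 11.28
tool_pos: [0.5164, -0.1928, 0.1126]
eef_rot: [-3.14, 0.004, -3.055]
contact_force: [-0.2, -0.5, -0.3]
gripper_width: 0.0682
grasp_force: 0.0
```

```bash
python3 - <<'E'
from h import *
im,p=look("w7");print(ctrl.state()["tool_pos"])
hsv=cv2.cvtColor(np.ascontiguousarray(im),cv2.COLOR_RGB2HSV)
# cork: print extents along rows around expected pad
q=proj(p,[.5145,-.192,.016]);print(q)
cv2.imwrite("pics/w7c.png",cv2.resize(im[120:320,220:420,::-1],None,fx=3,fy=3))
print(rel([.5145,-.192,.0235]).round(2))
E
```

```text
[ 0.51627011 -0.1927442   0.1124004 ]
[322.22850275 197.46193891]
[0.2  0.1  8.89]
```

View pics/w7c.png

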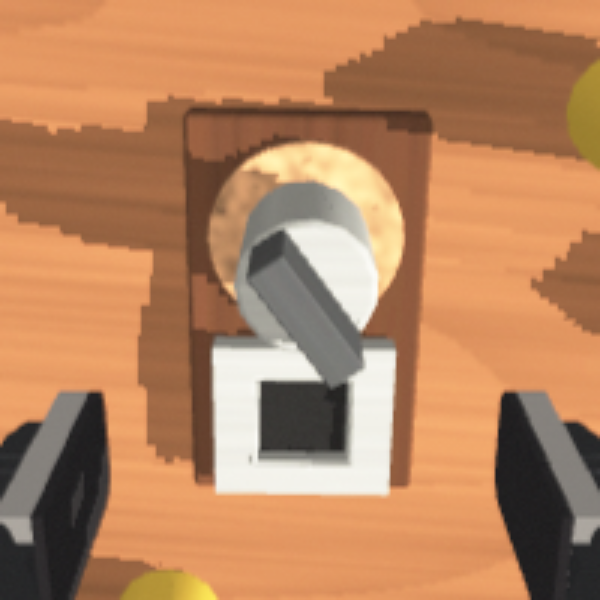

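The cork pad's centre in the crop is (306,235), i.e. pixel (322,198), matching S2 = (514.5,-192). Descend and grasp.

Request:
{"method": "move_arm", "body": {
  "targets": [
    {"translation":[0.2,0.1,3],"turn":[0,0,0],"jaw":-0.6},
    {"translation":[0,0,3],"turn":[0,0,0],"jaw":-0.6},
    {"translation":[0,0,1.8],"turn":[0,0,0],"jaw":-0.6},
    {"translation":[0,0,1.0],"turn":[0,0,0],"jaw":-0.6},
    {"translation":[0,0,0],"turn":[0,0,0],"jaw":-0.6},
    {"translation":[0,0,0],"turn":[0,0,0],"jaw":-0.6},
    {"translation":[0,0,0],"turn":[0,0,0],"jaw":-0.6}
  ]
}}

```text
time_s: 12.2
tool_pos: [0.5136, -0.1917, 0.0233]
eef_rot: [-3.141, 0.002, -3.055]
contact_force: [1.1, 0.5, 0.9]
gripper_width: 0.0686
grasp_force: 0.0
```

Request:
{"method": "move_arm", "body": {
  "targets": [
    {"translation":[0,0,0],"turn":[0,0,0],"jaw":1},
    {"translation":[0,0,0],"turn":[0,0,0],"jaw":1},
    {"translation":[0,0,0],"turn":[0,0,0],"jaw":1},
    {"translation":[0,0,0],"turn":[0,0,0],"jaw":1},
    {"translation":[0,0,0],"turn":[0,0,0],"jaw":1},
    {"translation":[0,0,0],"turn":[0,0,0],"jaw":1}
  ]
}}

```text
time_s: 12.95
tool_pos: [0.5132, -0.1917, 0.0228]
eef_rot: [-3.141, 0.001, -3.055]
contact_force: [-0.1, 0.9, 5.7]
gripper_width: 0.0342
grasp_force: 50.7
```

Request:
{"method": "move_arm", "body": {
  "targets": [
    {"translation":[0,0,-2],"turn":[0,0,0],"jaw":1},
    {"translation":[0,0,-4],"turn":[0,0,0],"jaw":1},
    {"translation":[0,0,-4],"turn":[0,0,0],"jaw":1},
    {"translation":[0,0,-3],"turn":[0,0,0],"jaw":1},
    {"translation":[0,0,0],"turn":[0,0,9],"jaw":1},
    {"translation":[0,0,0],"turn":[0,0,9],"jaw":1},
    {"translation":[0,0,0],"turn":[0,0,0],"jaw":1},
    {"translation":[0,0,0],"turn":[0,0,0],"jaw":1}
  ]
}}

```text
time_s: 13.95
tool_pos: [0.5121, -0.1909, 0.1512]
eef_rot: [3.141, -0.002, 2.916]
contact_force: [0.7, -0.2, -3.0]
gripper_width: 0.0347
grasp_force: 50.5
```

```bash
python3 - <<'E'
from h import *
print(rel([.5105,.1933,.15]).round(2),ctrl.state()["tool_pos"])
E
```

```text
[ 8.73 37.42  0.15] [ 0.51206971 -0.19092676  0.1512221 ]
```

Request:
{"method": "move_arm", "body": {
  "targets": [
    {"translation":[1.1,4.7,0],"turn":[0,0,0],"jaw":1},
    {"translation":[1.1,4.7,0],"turn":[0,0,0],"jaw":1},
    {"translation":[1.1,4.7,0],"turn":[0,0,0],"jaw":1},
    {"translation":[1.1,4.7,0],"turn":[0,0,0],"jaw":1},
    {"translation":[1.1,4.7,0],"turn":[0,0,0],"jaw":1},
    {"translation":[1.1,4.7,0],"turn":[0,0,0],"jaw":1},
    {"translation":[1.1,4.6,0],"turn":[0,0,0],"jaw":1},
    {"translation":[1.0,4.6,0],"turn":[0,0,0],"jaw":1},
    {"translation":[0,0,4],"turn":[0,0,0],"jaw":1},
    {"translation":[0,0,4],"turn":[0,0,0],"jaw":1},
    {"translation":[0,0,2],"turn":[0,0,0],"jaw":1},
    {"translation":[0,0,0],"turn":[0,0,0],"jaw":1}
  ]
}}

```text
time_s: 15.45
tool_pos: [0.5103, 0.1918, 0.0501]
eef_rot: [-3.138, -0.005, 2.915]
contact_force: [0.8, -0.4, -2.7]
gripper_width: 0.0345
grasp_force: 50.7
```

Request:
{"method": "move_arm", "body": {
  "targets": [
    {"translation":[0,0,0],"turn":[0,0,0],"jaw":1},
    {"translation":[0,0,0],"turn":[0,0,0],"jaw":1}
  ]
}}

```text
time_s: 15.7
tool_pos: [0.5137, 0.193, 0.0538]
eef_rot: [3.14, 0.002, 2.914]
contact_force: [0.4, -0.2, -3.1]
gripper_width: 0.0344
grasp_force: 50.8
```

```bash
python3 - <<'E'
from h import *
print(rel([.5107,.1933,.0235]).round(2),ctrl.state()["tool_pos"])
E
```

```text
[ 0.3  -0.04  3.03] [0.51367484 0.19300018 0.05376034]
```

Request:
{"method": "move_arm", "body": {
  "targets": [
    {"translation":[0.2,0,1.2],"turn":[0,0,0],"jaw":1},
    {"translation":[0,0,0.9],"turn":[0,0,0],"jaw":1},
    {"translation":[0,0,0.5],"turn":[0,0,0],"jaw":1},
    {"translation":[0,0,0.3],"turn":[0,0,0],"jaw":1},
    {"translation":[0,0,0],"turn":[0,0,0],"jaw":1},
    {"translation":[0,0,0],"turn":[0,0,0],"jaw":1},
    {"translation":[0,0,0],"turn":[0,0,0],"jaw":1}
  ]
}}

```text
time_s: 16.58
tool_pos: [0.5106, 0.1931, 0.0234]
eef_rot: [3.141, 0.0, 2.914]
contact_force: [0.9, 0.2, -3.9]
gripper_width: 0.0348
grasp_force: 50.9
```

Position is right and the punch isn't touching yet, so I'll go 1 mm lower in small steps, then release.

Request:
{"method": "move_arm", "body": {
  "targets": [
    {"translation":[0,0,0.1],"turn":[0,0,0],"jaw":1},
    {"translation":[0,0,0],"turn":[0,0,0],"jaw":1},
    {"translation":[0,0,0],"turn":[0,0,0],"jaw":1}
  ]
}}

```text
time_s: 16.95
tool_pos: [0.5107, 0.1931, 0.0228]
eef_rot: [3.141, 0.0, 2.914]
contact_force: [-1.7, 0.8, 2.6]
gripper_width: 0.0346
grasp_force: 51.3
```

Request:
{"method": "move_arm", "body": {
  "targets": [
    {"translation":[0,0,0],"turn":[0,0,0],"jaw":0.0},
    {"translation":[0,0,0],"turn":[0,0,0],"jaw":-0.6},
    {"translation":[0,0,0],"turn":[0,0,0],"jaw":-0.6},
    {"translation":[0,0,0],"turn":[0,0,0],"jaw":-0.6},
    {"translation":[0,0,-2],"turn":[0,0,0],"jaw":-0.6},
    {"translation":[0,0,-4],"turn":[0,0,0],"jaw":-0.6},
    {"translation":[0,0,-5],"turn":[0,0,0],"jaw":-0.6},
    {"translation":[0,0,-2],"turn":[0,0,0],"jaw":-0.6},
    {"translation":[0,0,0],"turn":[0,0,-5],"jaw":-0.6},
    {"translation":[0,0,0],"turn":[0,0,0],"jaw":-0.6},
    {"translation":[0,0,0],"turn":[0,0,0],"jaw":-0.6}
  ]
}}

```text
time_s: 18.32
tool_pos: [0.5101, 0.1929, 0.1518]
eef_rot: [-3.141, -0.001, 3.0]
contact_force: [-0.1, -0.0, 0.1]
gripper_width: 0.0681
grasp_force: 0.0
```

```bash
python3 - <<'E'
from h import *
look("w8");print(rel([.5365,-.0095,.11]).round(2),ctrl.state()["tool_pos"])
E
```

```text
[ -5.47 -19.66   4.18] [0.51009349 0.19287393 0.15175855]
```

Request:
{"method": "move_arm", "body": {
  "targets": [
    {"translation":[-1.3,-4.9,0],"turn":[0,0,0],"jaw":-0.6},
    {"translation":[-1.4,-4.9,0],"turn":[0,0,0],"jaw":-0.6},
    {"translation":[-1.4,-4.9,0],"turn":[0,0,0],"jaw":-0.6},
    {"translation":[-1.4,-4.9,0],"turn":[0,0,0],"jaw":-0.6},
    {"translation":[0,0,4],"turn":[0,0,0],"jaw":-0.6},
    {"translation":[0,0,0],"turn":[0,0,0],"jaw":-0.6},
    {"translation":[0,0,0],"turn":[0,0,0],"jaw":-0.6},
    {"translation":[0,0,0],"turn":[0,0,0],"jaw":-0.6},
    {"translation":[0,0,0],"turn":[0,0,0],"jaw":-0.6}
  ]
}}

```text
time_s: 19.5
tool_pos: [0.5383, -0.0081, 0.1134]
eef_rot: [3.141, 0.002, 3.003]
contact_force: [0.1, 0.2, 0.1]
gripper_width: 0.0683
grasp_force: 0.0
```

```bash
python3 - <<'E'
from h import *
im,p=look("w9");print(ctrl.state()["tool_pos"],proj(p,[.5365,-.0095,.016]))
w8=cv2.imread("pics/w8.png")
a=cv2.resize(w8[100:300,220:420],(400,400));b=cv2.resize(im[120:320,220:420,::-1],(400,400))
cv2.imwrite("pics/w9c.png",np.hstack([a,b]))
print(rel([.5365,-.0095,.0235]).round(2))
E
```

```text
[ 0.53815548 -0.00821965  0.11320821] [318.84331493 197.55168845]
[ 0.16 -0.15  8.97]
```

View pics/w9c.png

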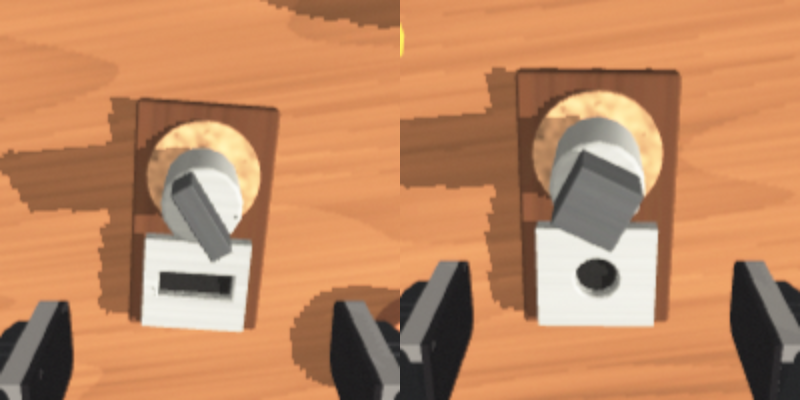

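Left crop: the bar stands centred on the slot stand. Right crop: S3's cork centre is at pixel (319,197), as predicted. Descend and grasp the square.

Request:
{"method": "move_arm", "body": {
  "targets": [
    {"translation":[0.15,-0.1,3],"turn":[0,0,0],"jaw":-0.6},
    {"translation":[0,0,3],"turn":[0,0,0],"jaw":-0.6},
    {"translation":[0,0,1.8],"turn":[0,0,0],"jaw":-0.6},
    {"translation":[0,0,1.0],"turn":[0,0,0],"jaw":-0.6},
    {"translation":[0,0,0],"turn":[0,0,0],"jaw":-0.6},
    {"translation":[0,0,0],"turn":[0,0,0],"jaw":-0.6},
    {"translation":[0,0,0],"turn":[0,0,0],"jaw":-0.6},
    {"translation":[0,0,0],"turn":[0,0,0],"jaw":-0.6}
  ]
}}

```text
time_s: 20.55
tool_pos: [0.5363, -0.0095, 0.0249]
eef_rot: [3.141, 0.001, 3.001]
contact_force: [-0.3, -0.3, -0.2]
gripper_width: 0.0681
grasp_force: 0.0
```

Request:
{"method": "move_arm", "body": {
  "targets": [
    {"translation":[0,0,0],"turn":[0,0,0],"jaw":1},
    {"translation":[0,0,0],"turn":[0,0,0],"jaw":1},
    {"translation":[0,0,0],"turn":[0,0,0],"jaw":1},
    {"translation":[0,0,0],"turn":[0,0,0],"jaw":1},
    {"translation":[0,0,0],"turn":[0,0,0],"jaw":1},
    {"translation":[0,0,0],"turn":[0,0,0],"jaw":1}
  ]
}}

```text
time_s: 21.3
tool_pos: [0.5362, -0.0094, 0.0247]
eef_rot: [3.141, 0.001, 3.001]
contact_force: [-0.9, 1.0, 4.9]
gripper_width: 0.0343
grasp_force: 50.4
```

Request:
{"method": "move_arm", "body": {
  "targets": [
    {"translation":[0,0,-2],"turn":[0,0,0],"jaw":1},
    {"translation":[0,0,-4],"turn":[0,0,0],"jaw":1},
    {"translation":[0,0,-4],"turn":[0,0,0],"jaw":1},
    {"translation":[0,0,0],"turn":[0,0,-6],"jaw":1},
    {"translation":[0,0,0],"turn":[0,0,-6],"jaw":1},
    {"translation":[0,0,0],"turn":[0,0,0],"jaw":1},
    {"translation":[0,0,0],"turn":[0,0,0],"jaw":1}
  ]
}}

```text
time_s: 22.18
tool_pos: [0.535, -0.0096, 0.1232]
eef_rot: [-3.141, -0.002, -3.074]
contact_force: [-0.9, 0.5, -4.6]
gripper_width: 0.0347
grasp_force: 50.7
```

```bash
python3 - <<'E'
from h import *
print(rel([.5145,-.192,.06]).round(2),ctrl.state()["tool_pos"])
E
```

```text
[  3.26 -18.06   6.33] [ 0.53502746 -0.00963753  0.12319137]
```

Request:
{"method": "move_arm", "body": {
  "targets": [
    {"translation":[0.9,-4.5,0],"turn":[0,0,0],"jaw":1},
    {"translation":[0.8,-4.5,0],"turn":[0,0,0],"jaw":1},
    {"translation":[0.8,-4.5,0],"turn":[0,0,0],"jaw":1},
    {"translation":[0.8,-4.5,0],"turn":[0,0,0],"jaw":1},
    {"translation":[0,0,4],"turn":[0,0,0],"jaw":1},
    {"translation":[0,0,2.5],"turn":[0,0,0],"jaw":1},
    {"translation":[0,0,0],"turn":[0,0,0],"jaw":1},
    {"translation":[0,0,0],"turn":[0,0,0],"jaw":1},
    {"translation":[0,0,0],"turn":[0,0,0],"jaw":1},
    {"translation":[0,0,0],"turn":[0,0,0],"jaw":1}
  ]
}}

```text
time_s: 23.42
tool_pos: [0.5163, -0.1915, 0.0604]
eef_rot: [-3.141, 0.002, -3.072]
contact_force: [0.1, -0.5, -3.8]
gripper_width: 0.0348
grasp_force: 50.9
```

```bash
python3 - <<'E'
from h import *
print(rel([.5143,-.192,.0248]).round(2),ctrl.state()["tool_pos"])
E
```

```text
[ 0.21 -0.03  3.56] [ 0.51626166 -0.19154952  0.06043021]
```

Request:
{"method": "move_arm", "body": {
  "targets": [
    {"translation":[0.1,0,1.5],"turn":[0,0,0],"jaw":1},
    {"translation":[0,0,1],"turn":[0,0,0],"jaw":1},
    {"translation":[0,0,0.6],"turn":[0,0,0],"jaw":1},
    {"translation":[0,0,0.4],"turn":[0,0,0],"jaw":1},
    {"translation":[0,0,0],"turn":[0,0,0],"jaw":1},
    {"translation":[0,0,0],"turn":[0,0,0],"jaw":1},
    {"translation":[0,0,0],"turn":[0,0,0],"jaw":1},
    {"translation":[0,0,0],"turn":[0,0,0],"jaw":1}
  ]
}}

```text
time_s: 24.42
tool_pos: [0.5142, -0.1914, 0.0247]
eef_rot: [3.141, -0.0, -3.073]
contact_force: [-4.2, 1.5, 4.4]
gripper_width: 0.0347
grasp_force: 51.7
```

Contact. Release and rise; then S1 (pin).

Request:
{"method": "move_arm", "body": {
  "targets": [
    {"translation":[0,0,0],"turn":[0,0,0],"jaw":0.0},
    {"translation":[0,0,0],"turn":[0,0,0],"jaw":-0.6},
    {"translation":[0,0,0],"turn":[0,0,0],"jaw":-0.6},
    {"translation":[0,0,0],"turn":[0,0,0],"jaw":-0.6},
    {"translation":[0,0,-2],"turn":[0,0,0],"jaw":-0.6},
    {"translation":[0,0,-4],"turn":[0,0,0],"jaw":-0.6},
    {"translation":[0,0,-5],"turn":[0,0,0],"jaw":-0.6},
    {"translation":[0,0,-2],"turn":[0,0,0],"jaw":-0.6},
    {"translation":[0,0,0],"turn":[0,0,9.5],"jaw":-0.6},
    {"translation":[0,0,0],"turn":[0,0,0],"jaw":-0.6},
    {"translation":[0,0,0],"turn":[0,0,0],"jaw":-0.6}
  ]
}}

```text
time_s: 25.8
tool_pos: [0.5141, -0.1913, 0.1538]
eef_rot: [3.141, -0.001, 3.047]
contact_force: [0.5, 1.2, -0.0]
gripper_width: 0.0683
grasp_force: 0.0
```

```bash
python3 - <<'E'
from h import *
look("w10");print(rel([.471,-.3465,.11]).round(2),ctrl.state()["tool_pos"],ctrl.state()["eef_rot"])
E
```

```text
[  2.81 -15.86   4.37] [ 0.51405309 -0.19129534  0.15374626] [ 3.14142182e+00 -1.04243837e-03  3.04672988e+00]
```

Request:
{"method": "move_arm", "body": {
  "targets": [
    {"translation":[0.7,-4,0],"turn":[0,0,0],"jaw":-0.6},
    {"translation":[0.7,-4,0],"turn":[0,0,0],"jaw":-0.6},
    {"translation":[0.7,-4,0],"turn":[0,0,0],"jaw":-0.6},
    {"translation":[0.7,-3.9,0],"turn":[0,0,0],"jaw":-0.6},
    {"translation":[0,0,4.2],"turn":[0,0,0],"jaw":-0.6},
    {"translation":[0,0,0],"turn":[0,0,0],"jaw":-0.6},
    {"translation":[0,0,0],"turn":[0,0,0],"jaw":-0.6},
    {"translation":[0,0,0],"turn":[0,0,0],"jaw":-0.6},
    {"translation":[0,0,0],"turn":[0,0,0],"jaw":-0.6}
  ]
}}

```text
time_s: 26.98
tool_pos: [0.4721, -0.3471, 0.1136]
eef_rot: [-3.141, 0.002, 3.046]
contact_force: [-0.1, -0.3, -1.0]
gripper_width: 0.0684
grasp_force: 0.0
```

```bash
python3 - <<'E'
from h import *
im,p=look("w11");print(ctrl.state()["tool_pos"],proj(p,[.471,-.3465,.016]))
w=cv2.imread("pics/w10.png")
a=cv2.resize(w[100:300,220:420],(400,400));b=cv2.resize(im[120:320,220:420,::-1],(400,400))
cv2.imwrite("pics/w11c.png",np.hstack([a,b]))
print(rel([.471,-.3465,.024]).round(2))
E
```

```text
[ 0.47192523 -0.34701195  0.11332428] [321.47428028 197.92667254]
[0.11 0.05 8.93]
```

View pics/w11c.png

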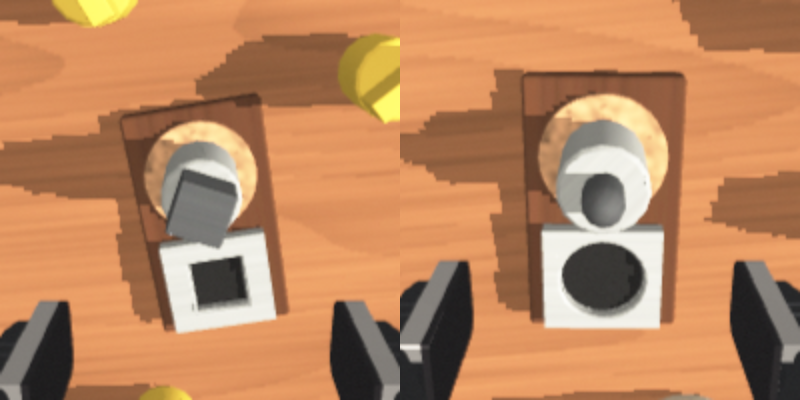

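The square is centred on the square stand. S1's cork centre is at pixel (322,198), as predicted. Grasp the pin.

Request:
{"method": "move_arm", "body": {
  "targets": [
    {"translation":[0.1,0,3],"turn":[0,0,0],"jaw":-0.6},
    {"translation":[0,0,3],"turn":[0,0,0],"jaw":-0.6},
    {"translation":[0,0,1.8],"turn":[0,0,0],"jaw":-0.6},
    {"translation":[0,0,1.0],"turn":[0,0,0],"jaw":-0.6},
    {"translation":[0,0,0],"turn":[0,0,0],"jaw":-0.6},
    {"translation":[0,0,0],"turn":[0,0,0],"jaw":-0.6},
    {"translation":[0,0,0],"turn":[0,0,0],"jaw":-0.6},
    {"translation":[0,0,0],"turn":[0,0,0],"jaw":-0.6}
  ]
}}

```text
time_s: 28.02
tool_pos: [0.4706, -0.3471, 0.0249]
eef_rot: [-3.141, 0.001, 3.045]
contact_force: [-0.9, -0.4, -0.2]
gripper_width: 0.0682
grasp_force: 0.0
```

Request:
{"method": "move_arm", "body": {
  "targets": [
    {"translation":[0,0,0],"turn":[0,0,0],"jaw":1},
    {"translation":[0,0,0],"turn":[0,0,0],"jaw":1},
    {"translation":[0,0,0],"turn":[0,0,0],"jaw":1},
    {"translation":[0,0,0],"turn":[0,0,0],"jaw":1},
    {"translation":[0,0,0],"turn":[0,0,0],"jaw":1},
    {"translation":[0,0,0],"turn":[0,0,0],"jaw":1}
  ]
}}

```text
time_s: 28.78
tool_pos: [0.4705, -0.3469, 0.0246]
eef_rot: [3.142, 0.001, 3.045]
contact_force: [-0.3, 1.4, 3.7]
gripper_width: 0.0347
grasp_force: 50.7
```

Request:
{"method": "move_arm", "body": {
  "targets": [
    {"translation":[0,0,-2],"turn":[0,0,0],"jaw":1},
    {"translation":[0,0,-4],"turn":[0,0,0],"jaw":1},
    {"translation":[0,0,-4],"turn":[0,0,0],"jaw":1},
    {"translation":[0,0,-3],"turn":[0,0,0],"jaw":1},
    {"translation":[0,0,0],"turn":[0,0,2.5],"jaw":1},
    {"translation":[0,0,0],"turn":[0,0,0],"jaw":1},
    {"translation":[0,0,0],"turn":[0,0,0],"jaw":1}
  ]
}}

```text
time_s: 29.65
tool_pos: [0.4693, -0.3462, 0.1527]
eef_rot: [3.14, -0.003, 3.002]
contact_force: [-0.0, 0.4, -3.9]
gripper_width: 0.0342
grasp_force: 50.5
```

```bash
python3 - <<'E'
from h import *
print(rel([.5365,-.0095,.06]).round(2),ctrl.state()["tool_pos"])
E
```

```text
[-1.99 34.27  9.3 ] [ 0.46926204 -0.34622495  0.15265344]
```

Path passes over S2 at 0.145 m underside height — clear of its 0.074 m top.

Request:
{"method": "move_arm", "body": {
  "targets": [
    {"translation":[-0.3,4.9,0],"turn":[0,0,0],"jaw":1},
    {"translation":[-0.3,4.9,0],"turn":[0,0,0],"jaw":1},
    {"translation":[-0.3,4.9,0],"turn":[0,0,0],"jaw":1},
    {"translation":[-0.3,4.9,0],"turn":[0,0,0],"jaw":1},
    {"translation":[-0.3,4.9,0],"turn":[0,0,0],"jaw":1},
    {"translation":[-0.3,4.9,0],"turn":[0,0,0],"jaw":1},
    {"translation":[-0.2,4.9,0],"turn":[0,0,0],"jaw":1},
    {"translation":[0,0,4],"turn":[0,0,0],"jaw":1},
    {"translation":[0,0,4],"turn":[0,0,0],"jaw":1},
    {"translation":[0,0,1.3],"turn":[0,0,0],"jaw":1},
    {"translation":[0,0,0],"turn":[0,0,0],"jaw":1},
    {"translation":[0,0,0],"turn":[0,0,0],"jaw":1}
  ]
}}

```text
time_s: 31.15
tool_pos: [0.5396, -0.0105, 0.0629]
eef_rot: [3.141, 0.003, 3.001]
contact_force: [0.1, -0.1, -3.1]
gripper_width: 0.0342
grasp_force: 50.9
```

Request:
{"method": "move_arm", "body": {
  "targets": [
    {"translation":[0,0,0],"turn":[0,0,0],"jaw":1},
    {"translation":[0,0,0],"turn":[0,0,0],"jaw":1}
  ]
}}

```text
time_s: 31.4
tool_pos: [0.5387, -0.0101, 0.0623]
eef_rot: [3.141, 0.002, 3.001]
contact_force: [0.6, 0.3, -3.7]
gripper_width: 0.0343
grasp_force: 50.9
```

```bash
python3 - <<'E'
from h import *
print(rel([.5363,-.0095,.0247]).round(2),ctrl.state()["tool_pos"])
E
```

```text
[0.26 0.02 3.76] [ 0.53872836 -0.01009464  0.06231598]
```

Request:
{"method": "move_arm", "body": {
  "targets": [
    {"translation":[0.15,0,1.5],"turn":[0,0,0],"jaw":1},
    {"translation":[0,0,1],"turn":[0,0,0],"jaw":1},
    {"translation":[0,0,0.8],"turn":[0,0,0],"jaw":1},
    {"translation":[0,0,0.4],"turn":[0,0,0],"jaw":1},
    {"translation":[0,0,0],"turn":[0,0,0],"jaw":1},
    {"translation":[0,0,0],"turn":[0,0,0],"jaw":1},
    {"translation":[0,0,0],"turn":[0,0,0],"jaw":1},
    {"translation":[0,0,0],"turn":[0,0,0],"jaw":1}
  ]
}}

```text
time_s: 32.4
tool_pos: [0.5361, -0.0099, 0.0246]
eef_rot: [3.142, -0.001, 3.001]
contact_force: [-3.6, 0.1, 4.8]
gripper_width: 0.0345
grasp_force: 51.7
```

Request:
{"method": "move_arm", "body": {
  "targets": [
    {"translation":[0,0,0],"turn":[0,0,0],"jaw":0.0},
    {"translation":[0,0,0],"turn":[0,0,0],"jaw":-0.6},
    {"translation":[0,0,0],"turn":[0,0,0],"jaw":-0.6},
    {"translation":[0,0,0],"turn":[0,0,0],"jaw":-0.6},
    {"translation":[0,0,-2],"turn":[0,0,0],"jaw":-0.6},
    {"translation":[0,0,-4],"turn":[0,0,0],"jaw":-0.6},
    {"translation":[0,0,-5],"turn":[0,0,0],"jaw":-0.6},
    {"translation":[0,0,-2],"turn":[0,0,0],"jaw":-0.6},
    {"translation":[0,0,0],"turn":[0,0,5],"jaw":-0.6},
    {"translation":[0,0,0],"turn":[0,0,0],"jaw":-0.6},
    {"translation":[0,0,0],"turn":[0,0,0],"jaw":-0.6}
  ]
}}

```text
time_s: 33.78
tool_pos: [0.5361, -0.0098, 0.1538]
eef_rot: [-3.141, -0.001, 2.915]
contact_force: [-0.4, 0.2, -0.0]
gripper_width: 0.0684
grasp_force: 0.0
```

```bash
python3 - <<'E'
from h import *
look("w12");print(rel([.441,.3657,.11]).round(2),ctrl.state()["tool_pos"],ctrl.state()["eef_rot"])
E
```

```text
[17.7  34.46  4.38] [ 0.53614375 -0.00981992  0.15378455] [-3.14130793e+00 -9.13212073e-04  2.91498400e+00]
```

Request:
{"method": "move_arm", "body": {
  "targets": [
    {"translation":[2.2,4.3,0],"turn":[0,0,0],"jaw":-0.6},
    {"translation":[2.2,4.3,0],"turn":[0,0,0],"jaw":-0.6},
    {"translation":[2.2,4.3,0],"turn":[0,0,0],"jaw":-0.6},
    {"translation":[2.2,4.3,0],"turn":[0,0,0],"jaw":-0.6},
    {"translation":[2.2,4.3,0],"turn":[0,0,0],"jaw":-0.6},
    {"translation":[2.2,4.3,0],"turn":[0,0,0],"jaw":-0.6},
    {"translation":[2.2,4.3,0],"turn":[0,0,0],"jaw":-0.6},
    {"translation":[2.2,4.3,0],"turn":[0,0,0],"jaw":-0.6},
    {"translation":[0,0,4.3],"turn":[0,0,0],"jaw":-0.6},
    {"translation":[0,0,0],"turn":[0,0,0],"jaw":-0.6},
    {"translation":[0,0,0],"turn":[0,0,0],"jaw":-0.6},
    {"translation":[0,0,0],"turn":[0,0,0],"jaw":-0.6}
  ]
}}

```text
time_s: 35.33
tool_pos: [0.4443, 0.3647, 0.1131]
eef_rot: [3.139, 0.002, 2.912]
contact_force: [0.4, -0.2, -0.5]
gripper_width: 0.069
grasp_force: 0.0
```

```bash
python3 - <<'E'
from h import *
print(rel([.441,.3657,.0235]).round(2),ctrl.state()["tool_pos"])
E
```

```text
[ 0.36 -0.    8.96] [0.44425531 0.36473171 0.11308605]
```

Request:
{"method": "move_arm", "body": {
  "targets": [
    {"translation":[0.15,0,3],"turn":[0,0,0],"jaw":-0.6},
    {"translation":[0,0,3],"turn":[0,0,0],"jaw":-0.6},
    {"translation":[0,0,1.8],"turn":[0,0,0],"jaw":-0.6},
    {"translation":[0,0,1.0],"turn":[0,0,0],"jaw":-0.6},
    {"translation":[0,0,0],"turn":[0,0,0],"jaw":-0.6},
    {"translation":[0,0,0],"turn":[0,0,0],"jaw":-0.6},
    {"translation":[0,0,0],"turn":[0,0,0],"jaw":-0.6},
    {"translation":[0,0,0],"turn":[0,0,0],"jaw":-0.6}
  ]
}}

```text
time_s: 36.33
tool_pos: [0.4415, 0.3656, 0.0239]
eef_rot: [3.141, 0.001, 2.914]
contact_force: [1.2, -0.7, -0.0]
gripper_width: 0.0685
grasp_force: 0.0
```

Request:
{"method": "move_arm", "body": {
  "targets": [
    {"translation":[0,0,0],"turn":[0,0,0],"jaw":1},
    {"translation":[0,0,0],"turn":[0,0,0],"jaw":1},
    {"translation":[0,0,0],"turn":[0,0,0],"jaw":1},
    {"translation":[0,0,0],"turn":[0,0,0],"jaw":1},
    {"translation":[0,0,0],"turn":[0,0,0],"jaw":1},
    {"translation":[0,0,0],"turn":[0,0,0],"jaw":1}
  ]
}}

```text
time_s: 37.08
tool_pos: [0.4414, 0.3656, 0.0237]
eef_rot: [3.141, 0.0, 2.914]
contact_force: [-1.6, 0.7, 4.0]
gripper_width: 0.0347
grasp_force: 50.4
```

Request:
{"method": "move_arm", "body": {
  "targets": [
    {"translation":[0,0,-2],"turn":[0,0,0],"jaw":1},
    {"translation":[0,0,-4],"turn":[0,0,0],"jaw":1},
    {"translation":[0,0,-4],"turn":[0,0,0],"jaw":1},
    {"translation":[0,0,-3],"turn":[0,0,0],"jaw":1},
    {"translation":[0,0,0],"turn":[0,0,-7.5],"jaw":1},
    {"translation":[0,0,0],"turn":[0,0,0],"jaw":1},
    {"translation":[0,0,0],"turn":[0,0,0],"jaw":1}
  ]
}}

```text
time_s: 37.95
tool_pos: [0.4402, 0.3644, 0.1516]
eef_rot: [-3.139, -0.002, 3.043]
contact_force: [0.2, -1.0, -4.1]
gripper_width: 0.0346
grasp_force: 50.7
```

```bash
python3 - <<'E'
from h import *
print(rel([.471,-.3467,.15]).round(2),ctrl.state()["tool_pos"])
E
```

```text
[-10.07 -70.46   0.33] [0.44017612 0.36435064 0.15155203]
```

Request:
{"method": "move_arm", "body": {
  "targets": [
    {"translation":[-0.7,-4.7,0],"turn":[0,0,0],"jaw":1},
    {"translation":[-0.7,-4.7,0],"turn":[0,0,0],"jaw":1},
    {"translation":[-0.7,-4.7,0],"turn":[0,0,0],"jaw":1},
    {"translation":[-0.7,-4.7,0],"turn":[0,0,0],"jaw":1},
    {"translation":[-0.7,-4.7,0],"turn":[0,0,0],"jaw":1},
    {"translation":[-0.7,-4.7,0],"turn":[0,0,0],"jaw":1},
    {"translation":[-0.7,-4.7,0],"turn":[0,0,0],"jaw":1},
    {"translation":[-0.7,-4.7,0],"turn":[0,0,0],"jaw":1},
    {"translation":[-0.7,-4.7,0],"turn":[0,0,0],"jaw":1},
    {"translation":[-0.7,-4.7,0],"turn":[0,0,0],"jaw":1},
    {"translation":[-0.7,-4.7,0],"turn":[0,0,0],"jaw":1},
    {"translation":[-0.7,-4.7,0],"turn":[0,0,0],"jaw":1}
  ]
}}

```text
time_s: 39.45
tool_pos: [0.4698, -0.2052, 0.1526]
eef_rot: [3.141, -0.001, 3.044]
contact_force: [0.4, 0.5, -3.3]
gripper_width: 0.0343
grasp_force: 50.9
```

Request:
{"method": "move_arm", "body": {
  "targets": [
    {"translation":[-0.7,-4.7,0],"turn":[0,0,0],"jaw":1},
    {"translation":[-0.5,-4.7,0],"turn":[0,0,0],"jaw":1},
    {"translation":[-0.4,-4.7,0],"turn":[0,0,0],"jaw":1},
    {"translation":[0,0,0],"turn":[0,0,0],"jaw":1},
    {"translation":[0,0,4],"turn":[0,0,0],"jaw":1},
    {"translation":[0,0,4],"turn":[0,0,0],"jaw":1},
    {"translation":[0,0,1],"turn":[0,0,0],"jaw":1},
    {"translation":[0,0,0],"turn":[0,0,0],"jaw":1},
    {"translation":[0,0,0],"turn":[0,0,0],"jaw":1},
    {"translation":[0,0,0],"turn":[0,0,0],"jaw":1}
  ]
}}

```text
time_s: 40.7
tool_pos: [0.4737, -0.3469, 0.0651]
eef_rot: [-3.14, 0.003, 3.045]
contact_force: [0.9, 0.5, -3.3]
gripper_width: 0.0348
grasp_force: 51.3
```

```bash
python3 - <<'E'
from h import *
print(rel([.471,-.3467,.0238]).round(2),ctrl.state()["tool_pos"],ctrl.state()["eef_rot"])
E
```

```text
[ 0.29 -0.    4.13] [ 0.47374972 -0.34688023  0.065078  ] [-3.14005042e+00  3.05535160e-03  3.04498514e+00]
```

Request:
{"method": "move_arm", "body": {
  "targets": [
    {"translation":[0.15,0,1.5],"turn":[0,0,0],"jaw":1},
    {"translation":[0,0,1.3],"turn":[0,0,0],"jaw":1},
    {"translation":[0,0,0.8],"turn":[0,0,0],"jaw":1},
    {"translation":[0,0,0.4],"turn":[0,0,0],"jaw":1},
    {"translation":[0,0,0],"turn":[0,0,0],"jaw":1},
    {"translation":[0,0,0],"turn":[0,0,0],"jaw":1},
    {"translation":[0,0,0],"turn":[0,0,0],"jaw":1},
    {"translation":[0,0,0],"turn":[0,0,0],"jaw":1}
  ]
}}

```text
time_s: 41.7
tool_pos: [0.4709, -0.3457, 0.0237]
eef_rot: [3.141, -0.0, 3.045]
contact_force: [-3.7, 2.7, 5.4]
gripper_width: 0.0347
grasp_force: 52.1
```

Request:
{"method": "move_arm", "body": {
  "targets": [
    {"translation":[0,0,0],"turn":[0,0,0],"jaw":0.0},
    {"translation":[0,0,0],"turn":[0,0,0],"jaw":-0.6},
    {"translation":[0,0,0],"turn":[0,0,0],"jaw":-0.6},
    {"translation":[0,0,0],"turn":[0,0,0],"jaw":-0.6},
    {"translation":[0,0,-2],"turn":[0,0,0],"jaw":-0.6},
    {"translation":[0,0,-4],"turn":[0,0,0],"jaw":-0.6},
    {"translation":[0,0,-5],"turn":[0,0,0],"jaw":-0.6},
    {"translation":[0,0,-5],"turn":[0,0,0],"jaw":-0.6},
    {"translation":[0,3,0],"turn":[0,0,0],"jaw":-0.6},
    {"translation":[0,4,0],"turn":[0,0,0],"jaw":-0.6},
    {"translation":[0,4,0],"turn":[0,0,0],"jaw":-0.6},
    {"translation":[0,0,0],"turn":[0,0,0],"jaw":-0.6}
  ]
}}

```text
time_s: 43.2
tool_pos: [0.4832, -0.2316, 0.183]
eef_rot: [3.138, 0.0, 3.052]
contact_force: [-0.6, -0.3, -0.2]
gripper_width: 0.0681
grasp_force: 0.0
```

```bash
python3 - <<'E'
from h import *
im,p=look("w13")
s=ctrl.capture("side")[:,:,::-1]
cv2.imwrite("pics/final.png",np.vstack([cv2.resize(im[60:320,:,::-1],(740,300)),cv2.resize(s[120:345,230:430],(337,300))[:, :].copy() if 0 else np.hstack([cv2.resize(s[120:345,230:430],(337,300)),np.zeros((300,403,3),np.uint8)])]))
for P in((.471,-.3467),(.5145,-.192),(.5365,-.0095)):print(proj(p,[*P,.016])) 
E
```

```text
[213.11940321 176.7813766 ]
[358.25721508 202.29846916]
[521.87985096 206.77439198]
```

View pics/final.png

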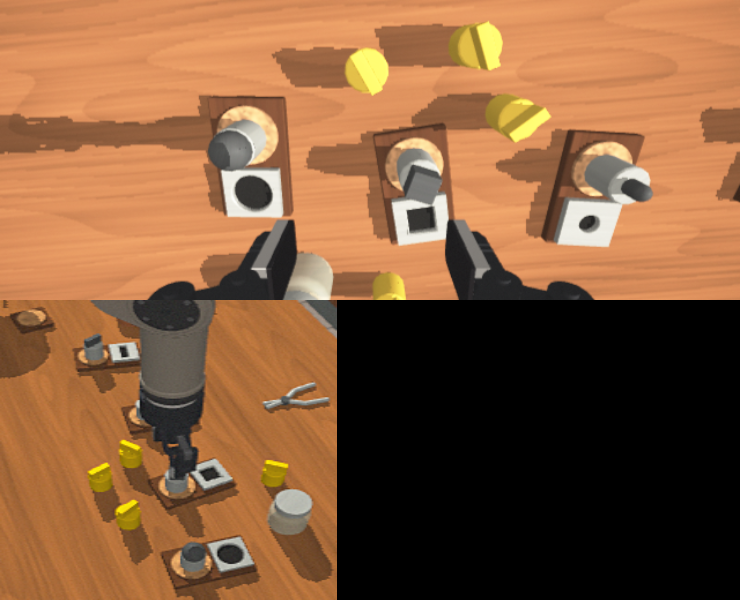

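The final picture shows the dome by the wide cavity, the square by the square cavity, the pin by the small hole and the bar by the slot. All are upright and well on their pads, and the jar hasn't moved. Handing in.

```bash
python3 -c "
from workcell import ctrl
print(ctrl.finish_job())"
```

```text
the job is handed in; nothing more can be done
None
```

I moved all four punches to the pads beside their matching dies, parking the dome on the spare pad on the way, and handed the job in at about 43 s; the last picture showed all four upright on their pads and the jar in place, but the hand-in gave no verdict.

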